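Draw out a probe stand's legs until they lock

ROBOT

A 7-joint arm with a two-finger parallel gripper is mounted at the origin on the work surface. World frame = base frame: x ahead of the robot, y to its left, z up, the work surface at z = 0. Lengths are in m, angles in degrees, forces in N, time in s.
With the tool pointing down it reaches from about 0.35 to 0.775 m from the base axis. Payload 3.1 kg.
Tool frame: the origin (TCP) lies at the very end of the fingers, on their centre line; the grasp point (between the pads) lies 19 mm behind it; x points along the fingers, y is the direction in which the jaws open and shut, and the axes are right-handed (so a half turn about x gives the same grasp; the last joint's range is limited). The gripper opens to 85 mm and grips with 20 to 120 N. Pads are 22 mm wide; open, the fingers measure 114 mm over their backs; the gripper's body (76 mm by 85 mm) begins 54 mm behind the grasp point. The pads swing forward as they close: fully open they stand 13 mm farther back than shut.
Start: joints at [-73.092, 17.813, 0.802, 86.603, -0.252, 75.585, -1.558], TCP at [0.182, 0.519, 0.231] pointing down, gripper open.
Joint ranges: [-154.91, 154.91], [-16.99, 109.72], [-72.82, 74.43], [7.12, 147.25], [-82.49, 262.49], [11.32, 116.49], [-174.64, 174.64]. Speed limits (degrees/s): [159.86, 159.86, 180, 180, 180, 180, 180].

INTERFACE

Orientations are given as a 3x3 rotation matrix whose columns are the frame's x, y, z axes.
In Python, from workcell import ctrl, effector, imaging gives the robot as it stands. Calls block until the motion is done:
- ctrl.goto(position, orientation): joint-space move of the TCP to a pose.
- ctrl.move_straight(position, speed=0.15, orientation=None, max_force=None): straight line of the TCP; orientation=None keeps the orientation; speed is the mean speed in m/s. With max_force (N) it stops when the force on the tool has changed by that much, and returns True; else False.
- ctrl.movej(angles): joint-space move.
- effector.grip(opening, grip_force=None): finger opening in m; grip_force is the grip in N (None keeps the last); returns when the fingers have stopped.
- ctrl.wait(seconds).
- ctrl.solve_ik(position, orientation): joint angles nearest the present ones, or None.
- ctrl.sense(): the state.
- imaging.snapshot(name): name is "side" or "top"; returns a dict with "image" (480x640x3 uint8, blue, green, red), "fx", "fy", "cx", "cy" (pixels), "T" (4x4, takes a point from camera to world coordinates). Camera axes: x right, y down, z forward; pixel columns grow to the right and rows downward; lengths in m; the calibration is good to about 2 mm. A picture is of the moment at which its call begins. There is no depth.
A pose or a line that the arm cannot do raises ctrl.Unreachable and nothing moves.
- ctrl.finish_job(): hands the job in, once; it reports no verdict.
The state is a dict: "time_s": time; "joint_positions": joint angles; "joint_velocities": joint speeds; "effort": joint torques, N m; "tool_pos": TCP position; "orientation": TCP orientation; "wrist_force": force on the tool from outside, world axes, zero at the start; "torque": the same for the moment, N m; "opening": finger opening in m.
Only numpy, scipy, OpenCV 4.12 (cv2) and the standard library are available. Lean on these libraries where they do the work, as an engineer would, in place of code of your own. Each camera call takes 0.05 s, during which the arm holds its last target.

TASK

Draw both telescoping legs of the probe stand out of their sleeves until each lock button clicks out and holds the leg. The spray can that stands in front of one leg is in the way: put it standing upright on the floor of the tray. Leave the jar, the rubber pad and the lamp over the legs alone, and let go of everything at the end.

Things in the scene. Friction and masses are not known exactly. Their poses are not given: they have to be found in the camera images.
- leg_near_foot (a point): Centre of the black rubber foot of the near leg: cylinder 34 mm across, 50 mm long, on the end of the inner tube; take hold here. z runs along the leg, up out of the sleeve, 38 degrees from vertical, leaning to the robot's right; y is level. At leg value 0 the sleeve's mouth (38 mm square black collar, 40 mm long) lies 30 mm below this point along z; the foot moves along z as the leg extends
- leg_near (a joint): How far the near leg is drawn out of its sleeve, m: starts at 0 to 0.028. The lock button springs out at about 0.073 and then holds the leg between about 0.072 and 0.078; end stop at 0.084. Draws out against about 6 to 9 N of friction and weight and stays where it is left
- leg_near_button (a joint): The near leg's spring-loaded steel lock button (12 mm across), m: about 0 while it is hidden inside the sleeve, 0.012 when it has clicked out through the hole in the collar and stands 5 mm proud. The hole is on the collar's upper face, the one on the robot's left (+x of the foot's frame), 22 mm below the mouth
- leg_far_foot (a point): Centre of the black rubber foot of the far leg: cylinder 34 mm across, 50 mm long, on the end of the inner tube; take hold here. z runs along the leg, up out of the sleeve, 38 degrees from vertical, leaning to the robot's right; y is level. At leg value 0 the sleeve's mouth (38 mm square black collar, 40 mm long) lies 30 mm below this point along z; the foot moves along z as the leg extends
- leg_far (a joint): How far the far leg is drawn out of its sleeve, m: starts at 0 to 0.028. The lock button springs out at about 0.073 and then holds the leg between about 0.072 and 0.078; end stop at 0.084. Draws out against about 6 to 9 N of friction and weight and stays where it is left
- leg_far_button (a joint): The far leg's spring-loaded steel lock button (12 mm across), m: about 0 while it is hidden inside the sleeve, 0.012 when it has clicked out through the hole in the collar and stands 5 mm proud. The hole is on the collar's upper face, the one on the robot's left (+x of the foot's frame), 22 mm below the mouth
- rack: Fixed steel rack holding a folded probe stand head down, its two telescoping legs leaning up towards its -x (the robot's right). Origin on the table; x points to the robot's left. Base plate x -50 to 120, y +-165 mm. Legs at y = +70 (near the robot) and -70 mm (far); sleeves start at x 0, z 30 mm, mouth 120 mm up the axis. 20 mm posts at x = 90, y = +-152 mm carry the lamp by arms up to z 426 mm
- lamp: Strip lamp fixed over the legs on the rack: 45 (x) x 300 (y) x 40 mm (z), axes as the rack's, origin at the centre of its underside, 372 mm above the table (diffuser 5 mm lower). Its -x edge overhangs the drawn-in feet by 20 mm, so the feet are reached with the tool leaned along the leg, from the robot's right
- can_center (a point): Centre of a loose upright spray can, 52 mm in diameter, 205 mm tall (straight body up to 185 mm, then a shoulder and a 38 mm black cap), about 0.2 to 0.45 kg. It stands in front of one of the two legs, in the way of the tool that draws it. z is its upright axis; the point is 102.5 mm above its underside
- can: The same spray can; origin at the centre of its underside
- tray_in (a point): Centre of the inner floor (5 mm above the table) of a fixed dark steel open tray: 140 mm along its x, 200 mm along its y, 50 mm high, walls 5 mm thick. It stands to the right of the rack, near or far; y points roughly to the rack. The jar stands in its -y half, its +y half is empty
- jar_center (a point): Centre of a lidded jar, 62 mm in diameter and 85 mm tall, standing in the tray: to be left alone
- pad_center (a point): Centre of a black rubber jack pad lying flat on the table in front of the other leg: disc 68 mm in diameter, 36 mm high: to be left alone
- carton: Cardboard carton, fixed, 120 x 170 x 85 mm (x, y, z), origin at the centre of its underside, beside the tray: far if the tray is near, near if it is far
There are look-alikes about, which are no part of the job. There is more than one size of the can; the job needs the middle-sized.

How it is judged (in metres and radians):
At the end, for the whole second after the job is handed in: Both legs are drawn out 68 to 82 mm with their lock buttons more than 8 mm out and the legs at rest; the can stands upright (within 7 degrees) and still on the tray's floor, inside its walls (value of joint leg_near between 0.068 and 0.082 m and value of joint each of leg_near_button, leg_far_button above 0.008 m and velocity of joint each of leg_near, leg_far below 0.01 m/s and value of joint leg_far between 0.068 and 0.082 m and x of can_center in the frame of tray_in between -0.045 and 0.045 m and y of can_center in the frame of tray_in between -0.075 and 0.075 m and z of can_center in the frame of tray_in below 0.11 m and angle between can_center's own z axis and vertical below 0.12 rad and linear speed of can below 0.02 m/s); the robot touches nothing.
It fails at once if the jar is shifted by more than 25 mm or lifted (distance of jar_center from where it was at the start of the episode above 0.025 m).
It fails at once if the rubber pad is shifted by more than 25 mm (distance of pad_center from where it was at the start of the episode above 0.025 m).
It fails at once if the lamp is struck with more than 15 N (contact force between lamp and anything else above 15 N).
It also fails if it takes over 72 s, if anything falls off the work surface, if the arm or the gripper's body presses on something with over 40 N, if the wrist force passes 120 N, or if a joint passes its speed limit or range.

## Working session

There is one attempt and no reset: what is moved stays moved. The work goes in short steps, each a Python script; the robot and the scene stay as the last script left them, time stands still between calls to the robot, and variables do not carry over. Pictures are saved under pics/ and viewed, and the job is handed in when it is done.

```bash
ls; mkdir -p pics; python3 - <<'E'
from workcell import ctrl, effector, imaging
import cv2,numpy as np
np.set_printoptions(precision=4,suppress=True)
for n in("side","top"):
    s=imaging.snapshot(n); cv2.imwrite(f"pics/{n}0.png",s["image"]); print(n,s["fx"],s["fy"],s["cx"],s["cy"]);print(s["T"])
print(ctrl.sense())
E
```

```text
pics
side 484.4550335864388 484.4550335864388 310.7652408965405 244.90269741991426
[[ 0.8651 -0.3748  0.3334  0.2771]
 [-0.5016 -0.6443  0.5774 -0.644 ]
 [-0.0016 -0.6667 -0.7453  0.9477]
 [ 0.      0.      0.      1.    ]]
top 581.2518955997203 581.2518955997203 321.85276314060684 240.4338417695465
[[ 0.0152 -0.9899  0.1412  0.4199]
 [-0.9998 -0.0163 -0.0071 -0.0822]
 [ 0.0094 -0.1411 -0.99    1.2695]
 [ 0.      0.      0.      1.    ]]
{'time_s': 0.1, 'joint_positions': array([-73.09  ,  17.8573,   0.801 ,  86.6847,  -0.2508,  75.5837,
        -1.5565]), 'joint_velocities': array([-0.0311, -0.154 , -0.1311, -0.1324,  0.05  , -0.119 , -0.0564]), 'effort': array([  0.0013, -38.0857,   0.1471, -23.1241,   0.0123,   0.0081,
         0.    ]), 'tool_pos': array([0.1815, 0.5185, 0.2303]), 'orientation': array([[-0.0006,  0.3304,  0.9438],
       [-0.0021,  0.9438, -0.3304],
       [-1.    , -0.0022,  0.0001]]), 'wrist_force': array([-0.5752,  0.3408, -0.4599]), 'torque': array([-0.0172, -0.0651, -0.0158]), 'opening': 0.08562961862420071}
```

View pics/side0.png

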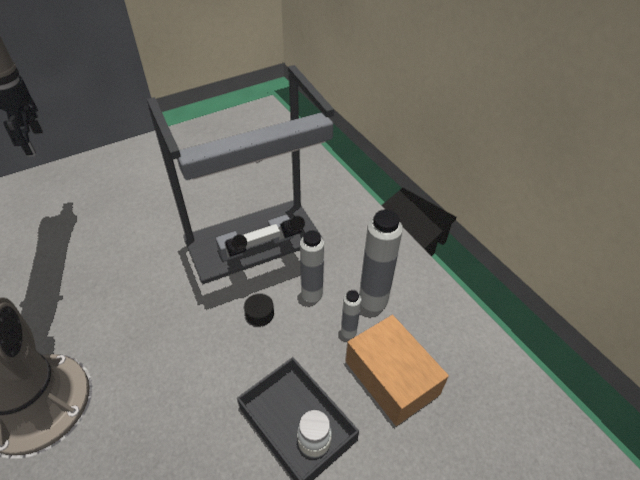

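View pics/top0.png

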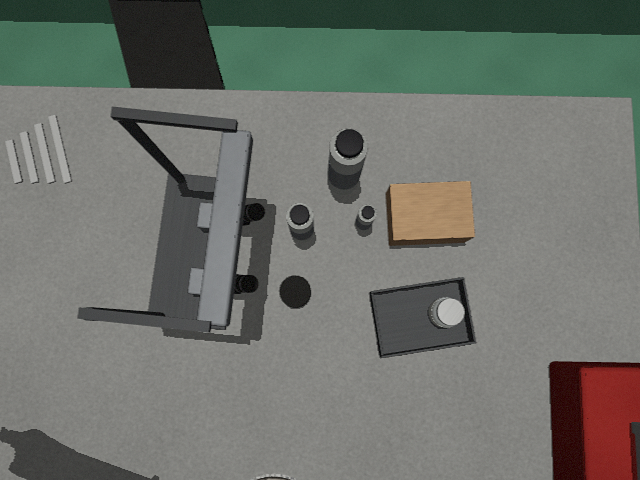

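Side view candidates for the can: large (385,255), middle (312,270) and small (351,318). In the top view they are at (348,145), (300,217) and (367,214). The middle one stands in front of the far leg, so I'm choosing that. Next I'll check it in a close crop.

```bash
python3 - <<'E'
import cv2,numpy as np
t=cv2.imread("pics/top0.png");s=cv2.imread("pics/side0.png")
a=cv2.resize(s[200:330,180:380],None,fx=4,fy=4,interpolation=cv2.INTER_CUBIC)
b=cv2.resize(t[180:350,150:350],None,fx=3.5,fy=3.5,interpolation=cv2.INTER_CUBIC)
g=lambda i:(255*(i/255.)**.55).astype('uint8')
cv2.imwrite("pics/sc.png",g(a));cv2.imwrite("pics/tc.png",g(b))
E
```

```text
(no output)
```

View pics/sc.png

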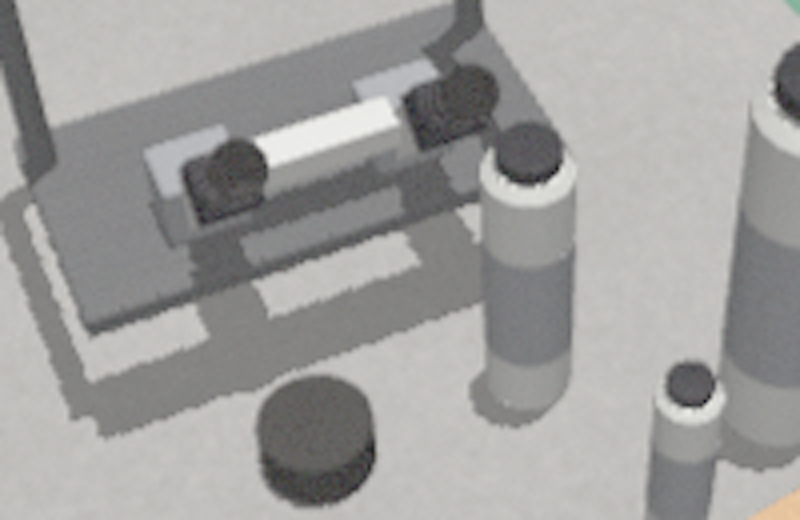

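View pics/tc.png

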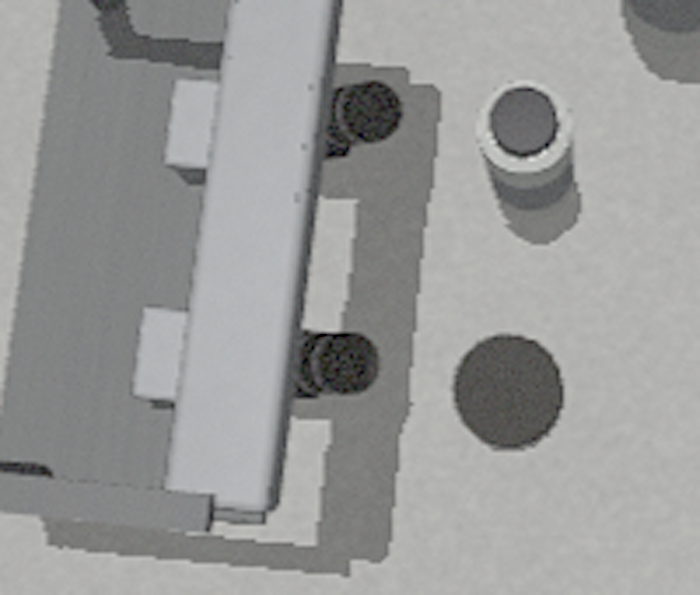

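```bash
cat > h.py <<'E'
from workcell import ctrl, effector, imaging
import cv2,numpy as np
np.set_printoptions(precision=4,suppress=True)
C={"side":(484.455,310.765,244.903,np.array([[0.8651,-0.3748,0.3334,0.2771],[-0.5016,-0.6443,0.5774,-0.644],[-0.0016,-0.6667,-0.7453,0.9477]])),
"top":(581.252,321.853,240.434,np.array([[0.0152,-0.9899,0.1412,0.4199],[-0.9998,-0.0163,-0.0071,-0.0822],[0.0094,-0.1411,-0.99,1.2695]]))}
def ray(c,u,v):
    f,cx,cy,T=C[c]; d=T[:,:3]@np.array([(u-cx)/f,(v-cy)/f,1]); return T[:,3],d/np.linalg.norm(d)
def plane(c,u,v,z):
    o,d=ray(c,u,v); return o+d*(z-o[2])/d[2]
def tri(ps,pt):
    o1,d1=ray("side",*ps);o2,d2=ray("top",*pt)
    A=np.stack([d1,-d2],1);s=np.linalg.lstsq(A,o2-o1,rcond=None)[0]
    a=o1+s[0]*d1;b=o2+s[1]*d2;return (a+b)/2,np.linalg.norm(a-b)
def proj(c,p):
    f,cx,cy,T=C[c]; q=T[:,:3].T@(np.array(p)-T[:,3]); return np.array([cx+f*q[0]/q[2],cy+f*q[1]/q[2]])
def snap(c,name,crop=None,k=1):
    i=imaging.snapshot(c)["image"]
    if crop: x0,x1,y0,y1=crop; i=i[y0:y1,x0:x1]
    i=(255*(i/255.)**.6).astype('uint8')
    cv2.imwrite(f"pics/{name}.png",cv2.resize(i,None,fx=k,fy=k,interpolation=cv2.INTER_CUBIC))
E
python3 - <<'E'
from h import *
t=cv2.imread("pics/top0.png");
print("near foot end",tri((239.5,240.8),(248.6,283.7)));print("far",tri((297.2,223),(256,211.7)))
print("lamp px",t[200,235],t[200,180],t[200,246])
m=(t.min(2)>75)&(t.max(2)<150); m=m.astype('uint8')
b=t[...,0].astype(int)-t[...,2]; print(b[200,235],b[150,100],b[270,170])
# pad
g=cv2.cvtColor(t,cv2.COLOR_BGR2GRAY)
dk=(g<45).astype('uint8')
n,l,st,ce=cv2.connectedComponentsWithStats(dk)
for i in range(1,n):
    if st[i,4]>60: print(st[i],ce[i])
print("can cap top", [plane("top",299.5,214.5,.205)], "can from cap", tri((312,238),(299.5,214.5)))
print("pad",plane("top",295.5,292,.036))
for p in [(370,292),(463,279),(475,343),(380,357)]: print("tray rim",plane("top",*p,.05))
print("jar",plane("top",449,312,.085))
for p in [(388,185),(471,181),(473,238),(390,245)]: print("carton",plane("top",*p,.085))
E
```

```text
near foot end (array([0.4943, 0.0461, 0.1713]), np.float64(0.00523443808168816))
far (array([0.6334, 0.0376, 0.1627]), np.float64(0.0033625270308306724))
lamp px [134 130 128] [77 78 76] [60 62 65]
6 -4 1
[ 108    0  117   89 8173] [165.9343  43.6914]
[ 112  117  126   83 1473] [166.4406 151.7773]
[335 130  28  28 408] [349.6005 141.3309]
[ 227  137   38  189 1167] [245.4739 244.078 ]
[329 164  33  25 344] [342.6715 178.5988]
[290 205  20  20  88] [299.4886 213.5341]
[356 219  15  11  61] [361.7377 225.2787]
[291 227  23  13 108] [302.3981 234.6204]
[280 276  31  32 776] [294.9549 291.384 ]
[370 279 104  78 747] [430.0415 312.1754]
[ 92 307  73  10 178] [134.0506 311.5056]
[ 549  361   91  119 4075] [570.0091 416.6788]
[630 423   9  57 248] [633.2298 454.2782]
can cap top [array([ 0.6198, -0.0475,  0.205 ])] can from cap (array([ 0.6225, -0.0478,  0.1987]), np.float64(0.003264720449288802))
pad [ 0.4847 -0.037   0.036 ]
tray rim [ 0.4864 -0.1934  0.05  ]
tray rim [ 0.5168 -0.3891  0.05  ]
tray rim [ 0.3844 -0.4115  0.05  ]
tray rim [ 0.353  -0.2145  0.05  ]
jar [ 0.4466 -0.3506  0.085 ]
carton [ 0.7081 -0.2271  0.085 ]
carton [ 0.7197 -0.4011  0.085 ]
carton [ 0.5991 -0.4027  0.085 ]
carton [ 0.5817 -0.2311  0.085 ]
```

```bash
python3 - <<'E'
import cv2
t=cv2.imread("pics/top0.png")
b=cv2.resize(t[110:345,70:270],None,fx=2.5,fy=2.5,interpolation=cv2.INTER_CUBIC)
a=cv2.resize(t[260:370,355:490],None,fx=5,fy=5,interpolation=cv2.INTER_CUBIC)
g=lambda i:(255*(i/255.)**.6).astype('uint8')
cv2.imwrite("pics/lampc.png",g(b));cv2.imwrite("pics/trayc.png",g(a))
E
```

```text
(no output)
```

View pics/lampc.png

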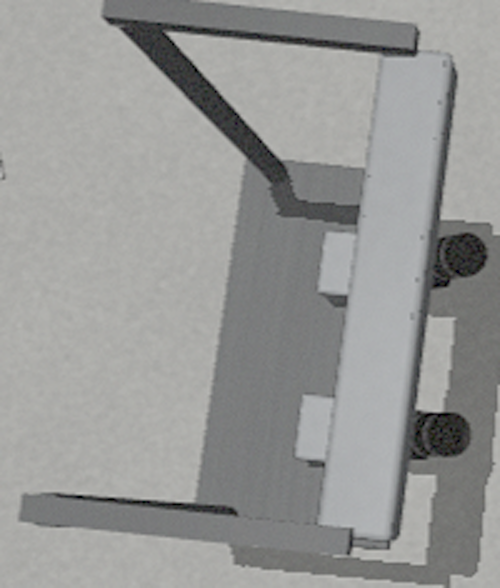

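View pics/trayc.png

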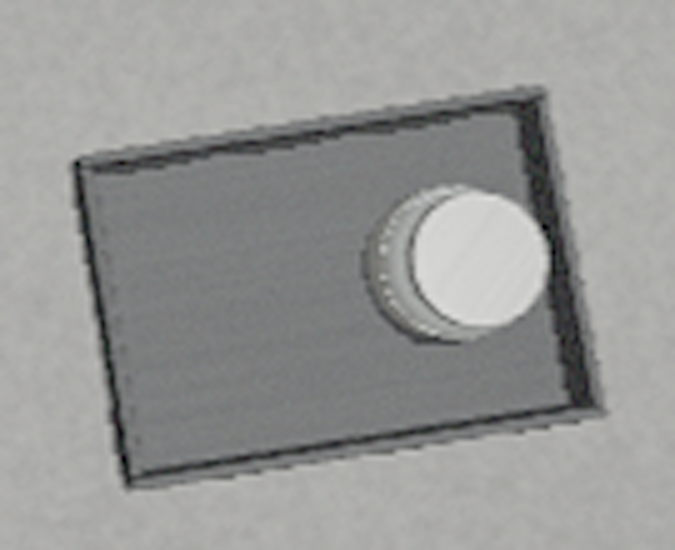

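```bash
cat > fit.py <<'E'
from h import *
from scipy.optimize import least_squares
s38,c38=np.sin(np.radians(38)),np.cos(np.radians(38))
def w(p,r):  # rack->world; yaw 0: rack x=+Y, y=-X
    a=p[2]; X=np.array([-np.sin(a),np.cos(a)]); Y=np.array([-X[1],X[0]])
    q=p[:2]+X*r[0]+Y*r[1]; return np.array([*q,r[2]])
def leg(p,y,s): return w(p,(-s38*s,y,.03+c38*s))
def res(p):
    e=[]
    for y,s,ps,pt in((.07,p[3],(239.5,240.8),(248.6,283.7)),(-.07,p[4],(297.2,223),(256,211.7))):
        q=leg(p,y,s); e+=list(proj("side",q)-ps)+list(proj("top",q)-pt)
    for r,pt in (((.0225,-.15),(252.4,131.5)),((-.0225,-.15),(223.2,132))):
        pass
    for r,px in (((p[5]-.0225,-.15,.412),(251.5,132.5)),((p[5]+.0225,-.15,.412),(223.2,131.5)),((p[5]-.0225,.15,.412),(229,325.5))):
        e+=list((proj("top",w(p,r))-px)*.7)
    e+=list(proj("top",w(p,(.12,-.165,.01)))-(168,174))
    e+=list(proj("side",w(p,(-.05,.165,.01)))-(203,280))
    return e
f=least_squares(res,[.56,.14,0,.175,.175,-.09],loss="soft_l1")
if __name__=="__main__":
    print(f.x,"leg ext",f.x[3:5]-.175);print(np.round(res(f.x),1))
    for y,s in((.07,f.x[3]),(-.07,f.x[4])):print(leg(f.x,y,s),leg(f.x,y,s-.025))
E
python3 fit.py
```

```text
[ 0.5717  0.1481 -0.084   0.1752  0.1704 -0.0929] leg ext [ 0.0002 -0.0046]
[-1.7  1.3  0.4 -0.4 -1.1 -0.3  0.1 -0.5  0.6 -1.9 -0.1 -3.2 -0.4  1.1
 -0.6 -1.5 -2.8  2.2]
[0.4929 0.0465 0.1681] [0.4942 0.0619 0.1484]
[0.6326 0.0377 0.1643] [0.6339 0.053  0.1446]
```

```bash
cat >> h.py <<'E'
D=np.array([.988,.155,0]);D/=np.linalg.norm(D)
Rd=np.stack([[0,0,-1],D,np.cross([0,0,-1],D)],1)
Rd2=np.stack([[0,0,-1],-D,np.cross([0,0,-1],-D)],1)
E
python3 - <<'E'
from h import *
for n,R in(("R",Rd),("R2",Rd2)):
  for p in [(.12,.36,.48),(.12,.36,.42),(.36,-.03,.48),(.36,-.03,.42),(.56,-.05,.40),(.62,-.05,.36),(.62,-.05,.142),(.43,-.26,.28),(.43,-.26,.14)]:
    print(n,p,ctrl.solve_ik(np.array(p),R))
E
```

```text
R (0.12, 0.36, 0.48) [-80.263   -2.6808   5.7205  75.6197   0.2794 107.0476 -65.5508]
R (0.12, 0.36, 0.42) [-80.4503  -4.3373   5.7266  85.5959   0.4374  98.7195 -65.7577]
R (0.36, -0.03, 0.48) [-56.321  -10.2623  47.0107  78.7831   7.8799 108.0935   1.6059]
R (0.36, -0.03, 0.42) [-54.8651 -12.4858  44.9669  88.6603   8.9285 100.1222  -0.0862]
R (0.56, -0.05, 0.4) [-29.4425  23.3615  53.6956  63.9596 -19.0032 101.0738  27.0188]
R (0.62, -0.05, 0.36) [-22.5418  30.5644  48.5534  58.6415 -22.717   99.2453  26.8033]
R (0.62, -0.05, 0.142) [-26.0478  35.647   46.4289  83.4454 -26.3315  72.1634  31.9923]
R (0.43, -0.26, 0.28) [ 5.3969 11.4506 28.8483 89.4542 -5.5728 80.5293 43.5969]
R (0.43, -0.26, 0.14) [-14.4969  24.1323  57.6131 103.3708 -22.4099  64.9066  59.5382]
R2 (0.12, 0.36, 0.48) [-64.7358  -2.2068  -8.8508  75.1591  -0.355  107.0211 115.232 ]
R2 (0.12, 0.36, 0.42) [-63.9654  -3.8469  -9.2894  85.121   -0.6277  98.6751 115.5871]
R2 (0.36, -0.03, 0.48) [  65.4014   -5.7298  -54.7396   75.9638   -4.8978  107.2918 -161.7458]
R2 (0.36, -0.03, 0.42) [  68.7981   -9.1573  -54.8909   85.8792   -7.5816   99.3367 -158.0673]
R2 (0.56, -0.05, 0.4) [ -34.0733   26.4681   64.4513   64.131   -24.3301  102.5695 -148.8788]
R2 (0.62, -0.05, 0.36) [ -28.3739   35.1375   64.3839   58.9127  -32.0535  102.0731 -147.3027]
R2 (0.62, -0.05, 0.142) [ -34.2668   43.0655   64.3758   83.7564  -39.0716   77.6374 -138.7762]
R2 (0.43, -0.26, 0.28) [ -20.3859   17.7448   64.6505   90.2059  -16.137    82.3044 -125.6978]
R2 (0.43, -0.26, 0.14) [ -18.5695   27.2964   64.7614  103.4747  -26.8725   66.5952 -116.2167]
```

```bash
python3 - <<'E'
from h import *
t0=ctrl.sense()["time_s"]
ctrl.movej([-73,-2.5,0,75.4,0,107,0]); s=ctrl.sense();print(s["time_s"],s["tool_pos"])
ctrl.movej([5,-2.5,0,75.4,0,107,13.5]); s=ctrl.sense();print(s["time_s"],s["tool_pos"],s["orientation"])
for p in [(.62,-.0475,.40),(.62,-.0475,.36),(.62,-.0475,.142)]: print(ctrl.solve_ik(np.array(p),Rd))
snap("side","s1");snap("top","t1")
E
```

```text
1.2583 [0.1273 0.3581 0.479 ]
3.0 [ 0.3766 -0.0488  0.4802] [[ 0.0013  0.9886  0.1507]
 [ 0.0004  0.1507 -0.9886]
 [-1.      0.0013 -0.0002]]
[  3.1408  26.9082  -0.6409  50.1966   0.2975 102.8965  11.5517]
[ 3.2338 25.8857 -0.7494 57.3119  0.3295 96.8042 11.5146]
[ 3.4368 29.5373 -0.9416 82.1592  0.4996 68.3076 11.349 ]
```

View pics/s1.png

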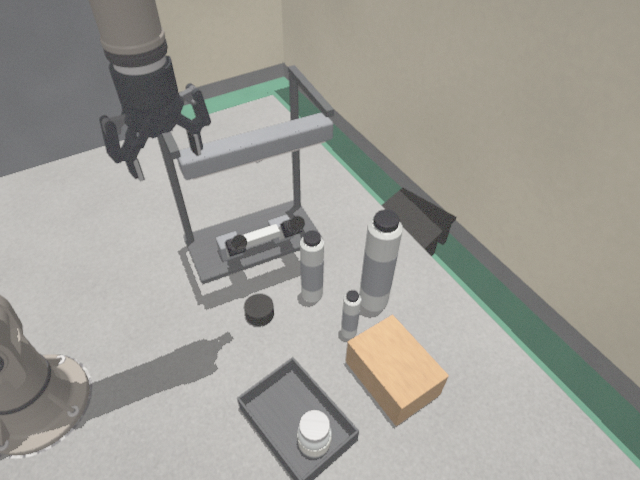

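View pics/t1.png

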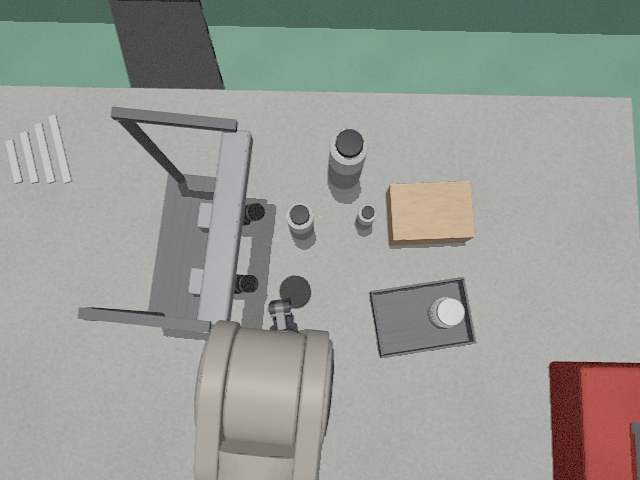

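```bash
python3 - <<'E'
from h import *
ctrl.goto(np.array([.62,-.0475,.36]),Rd)
print(ctrl.move_straight(np.array([.62,-.0475,.24]),speed=.15,max_force=12)); s=ctrl.sense();print(s["time_s"],s["tool_pos"],s["wrist_force"])
snap("side","s2");snap("top","t2")
E
```

```text
False
5.1083 [ 0.6207 -0.0476  0.2418] [-0.0477 -0.0338 -0.2237]
```

View pics/s2.png

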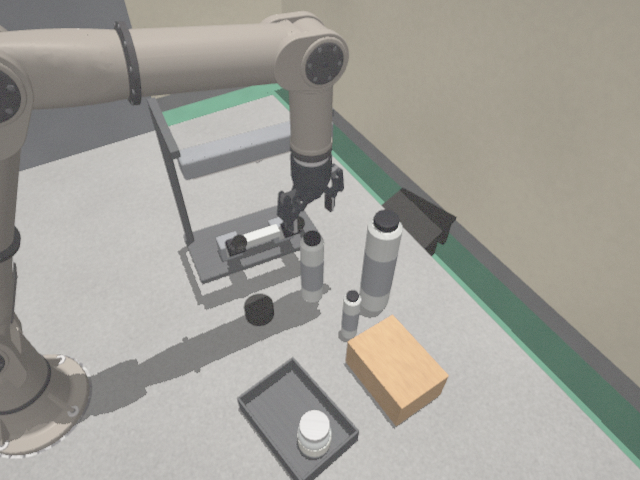

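View pics/t2.png

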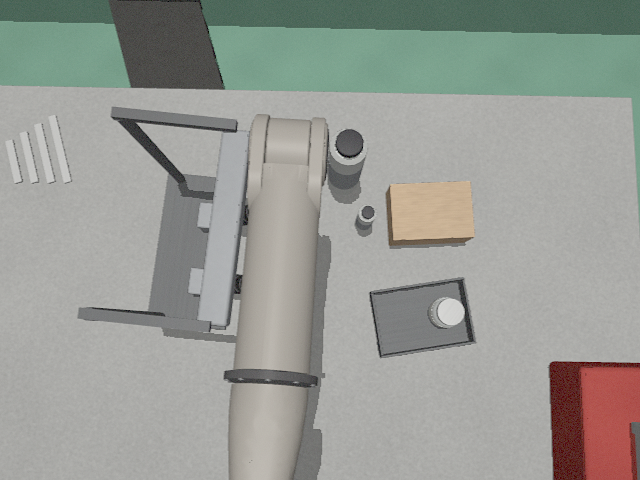

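The wrist is directly over the middle can (top view about 290,160), and the forearm is well above and to the right of the lamp. I'll go down and grip.

```bash
python3 - <<'E'
from h import *
print(ctrl.move_straight(np.array([.62,-.0475,.143]),speed=.12,max_force=12)); s=ctrl.sense();print(s["time_s"],s["tool_pos"],s["wrist_force"])
effector.grip(.03,grip_force=40); s=ctrl.sense();print(s["opening"],s["wrist_force"])
print(ctrl.move_straight(np.array([.62,-.0475,.235]),speed=.15)); s=ctrl.sense();print(s["time_s"],s["tool_pos"],s["wrist_force"],s["opening"])
for p in [(.60,-.12,.24),(.428,-.258,.24),(.428,-.258,.15)]: print(ctrl.solve_ik(np.array(p),Rd))
snap("side","s3",(220,420,130,330),3);
E
```

```text
False
6.1667 [ 0.6208 -0.0475  0.144 ] [-0.9016 -0.0807 -0.3511]
0.05104058460147211 [1.1167 0.2766 2.5682]
False
7.35 [ 0.6188 -0.0475  0.2331] [-0.4049  0.2566 -3.9933] 0.05104742380442306
[ 9.6746 25.0186  0.0585 75.1236 -0.0251 79.8578 18.648 ]
[25.4072 11.5945  4.451  93.4742 -0.9254 74.9672 38.9238]
[ 25.7665  15.5635   4.0981 101.6306  -1.2348  62.8491  39.1944]
```

View pics/s3.png

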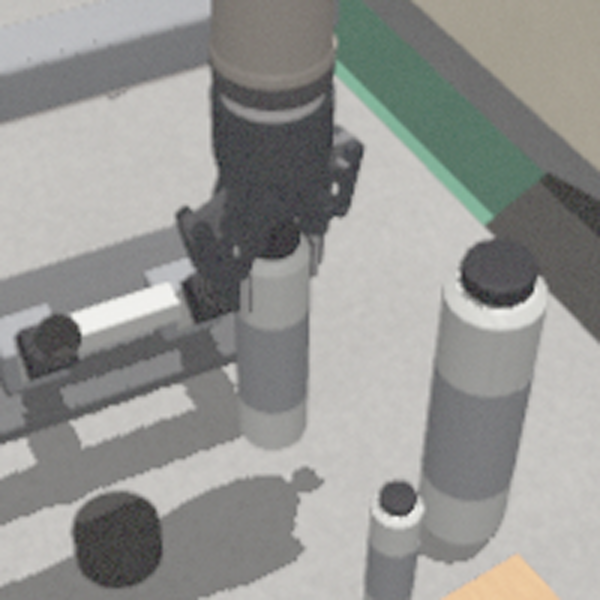

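```bash
python3 - <<'E'
from h import *
for n,u,v in(("side",349,338),):print("small can foot",plane(n,u,v,0))
ctrl.move_straight(np.array([.50,-.10,.24]),speed=.2,orientation=Rd)
ctrl.move_straight(np.array([.428,-.2575,.24]),speed=.2)
print(ctrl.move_straight(np.array([.428,-.2575,.165]),speed=.12))
print(ctrl.move_straight(np.array([.428,-.2575,.1465]),speed=.03,max_force=5)); s=ctrl.sense();print(s["time_s"],s["tool_pos"],s["wrist_force"])
snap("side","s4",(200,420,230,480),2.4)
E
```

```text
small can foot [ 0.6347 -0.1949  0.    ]
False
True
10.5333 [ 0.428  -0.2574  0.149 ] [ 0.9137 -0.1472  4.622 ]
```

View pics/s4.png

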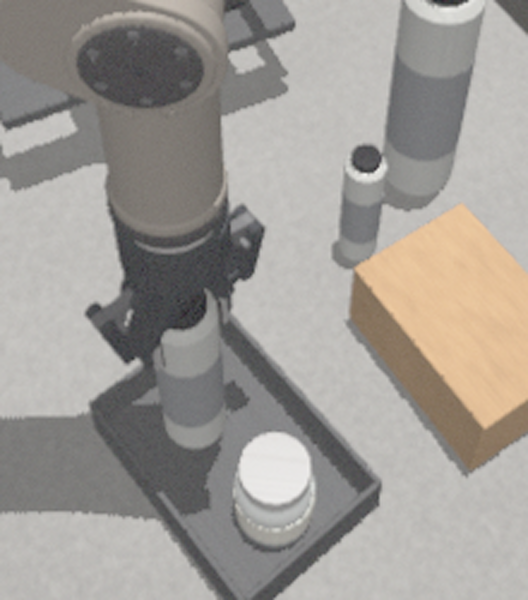

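```bash
cat >> h.py <<'E'
def legframe(yaw=-.084):
    s,c=np.sin(np.radians(38)),np.cos(np.radians(38))
    X=np.array([-np.sin(yaw),np.cos(yaw),0]);Y=np.array([-X[1],X[0],0])
    return X,Y,-s*X+np.array([0,0,c])
X,Y,LZ=legframe()
RL={k:np.stack([-LZ,k*Y,np.cross(-LZ,k*Y)],1) for k in(1,-1)}
CN=np.array([0.4942,0.0619,0.1484]);CF=np.array([0.6339,0.053,0.1446])
E
python3 - <<'E'
from h import *
effector.grip(.085)
ctrl.move_straight(np.array([.428,-.2575,.32]),speed=.2)
s=ctrl.sense();print(s["time_s"],s["joint_positions"])
snap("side","s5",(200,420,230,480),2.4);snap("top","t5")
for n,Cc in(("near",CN),("far",CF)):
  for k in(1,-1):
    for d in(-.017,.09,.15): print(n,k,d,ctrl.solve_ik(Cc+LZ*d,RL[k]))
E
```

```text
12.025 [23.0739 10.1222  7.2215 84.3451 -1.2657 85.9853 39.1983]
near 1 -0.017 [ -30.4726   36.008    64.5337  109.1457  -63.4071   89.0316 -127.1278]
near 1 0.09 [ -23.4173   29.4434   64.5808  100.9174  -54.7382   96.203  -131.6618]
near 1 0.15 [ -18.898    27.7064   64.5571   94.9432  -51.9885  101.9057 -133.3784]
near -1 -0.017 [ 17.8582  22.0392  -2.7005 107.4467 -40.6695  65.1267  32.9795]
near -1 0.09 [ 21.4177  18.0829   1.8503  99.3567 -37.0811  79.1554  31.1069]
near -1 0.15 [ 23.3494  17.241    4.245   93.4554 -35.8998  87.0109  30.4424]
far 1 -0.017 [ 47.1009  50.3742 -59.598   83.4208   4.2276  62.0692 174.2004]
far 1 0.09 [ 52.9054  48.5513 -64.9808  75.3842   5.1379  74.9369 173.7151]
far 1 0.15 [ 54.4457  47.5298 -66.0074  69.2771   4.6015  82.494  174.2333]
far -1 -0.017 [ 15.5601  35.9835  -3.8087  84.834  -38.0716  69.8605  24.4994]
far -1 0.09 [ 18.2953  33.0196   0.8514  77.021  -37.4526  82.7332  23.4417]
far -1 0.15 [ 19.9454  32.59     3.3325  71.0038 -37.5978  90.2369  22.6847]
```

View pics/s5.png

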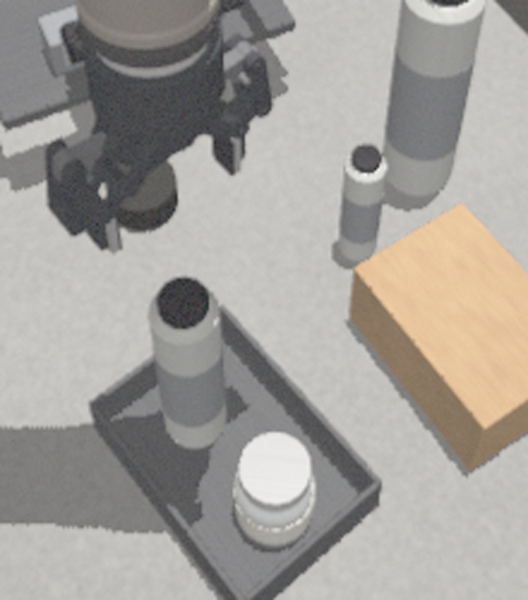

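View pics/t5.png

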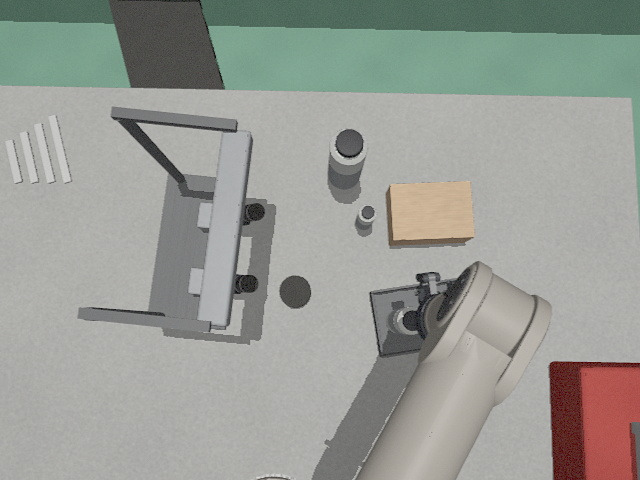

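The can stands upright in the empty half of the tray (top view about 405,320), and the jar hasn't moved. Next is the near leg, starting from a pose 120 mm back along its axis.

```bash
python3 - <<'E'
from h import *
ctrl.goto(CN+LZ*.15,RL[-1])
ctrl.move_straight(CN+LZ*.06,speed=.15,max_force=8)
s=ctrl.sense();print(s["time_s"],s["tool_pos"],s["wrist_force"])
snap("side","s6",(180,380,120,320),3);snap("top","t6",(180,380,180,330),4)
E
```

```text
13.7917 [0.4918 0.0241 0.1964] [-0.2049 -0.4565 -0.1126]
```

View pics/s6.png

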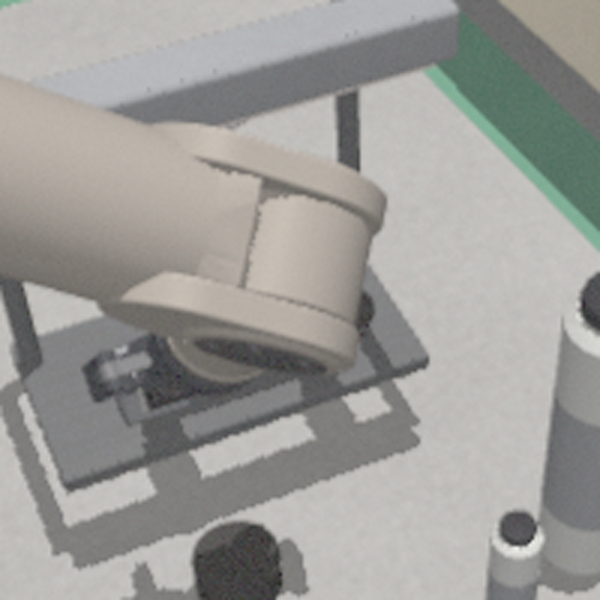

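View pics/t6.png

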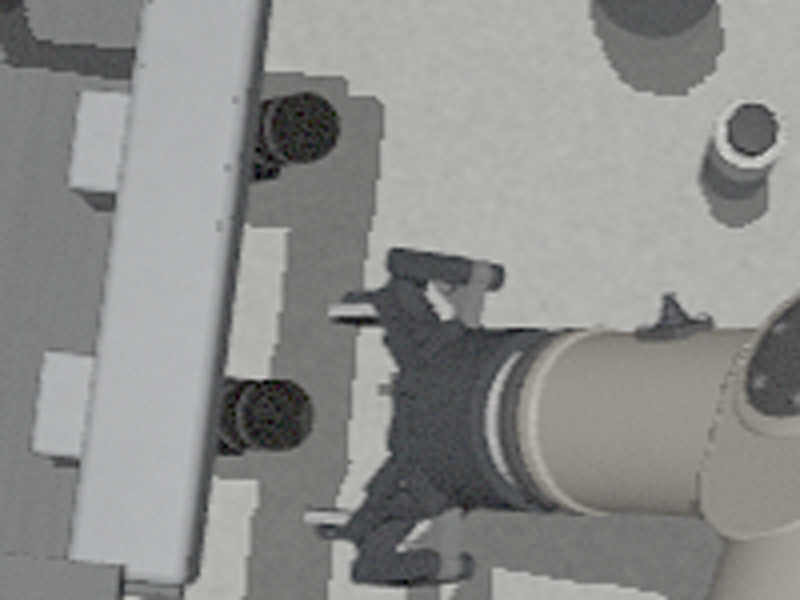

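The fingers straddle the near foot's axis: finger midpoint at crop (342,415), foot at (275,415). I'll advance and grip.

```bash
python3 - <<'E'
from h import *
print(ctrl.move_straight(CN-LZ*.017,speed=.1,max_force=8))
s=ctrl.sense();print(s["time_s"],s["tool_pos"],s["wrist_force"])
effector.grip(.0,grip_force=70)
s=ctrl.sense();print(s["time_s"],s["opening"],s["wrist_force"],s["tool_pos"])
if .025<s["opening"]<.045:
  print(ctrl.move_straight(CN+LZ*(-.017+.05),speed=.06,max_force=35))
  s=ctrl.sense();print(s["time_s"],s["opening"],s["wrist_force"],(s["tool_pos"]-CN)@LZ+.017)
E
```

```text
False
14.8083 [0.4956 0.0717 0.1354] [-0.1134 -0.0509  0.0147]
15.3333 0.03251308210666918 [ 1.3527 -0.1716  1.4362] [0.496  0.0718 0.1354]
False
16.3167 0.032602621213231806 [ 4.4995  1.5459 -5.794 ] 0.049012702869723375
```

```bash
python3 - <<'E'
from h import *
for d in (.066,.070,.072,.074,.076,.078):
  st=ctrl.move_straight(CN+LZ*(-.017+d),speed=.04,max_force=20)
  s=ctrl.sense();print(d,st,s["time_s"],s["wrist_force"]@LZ,s["wrist_force"],(s["tool_pos"]-CN)@LZ+.017)
  if st: break
snap("top","t7",(180,380,180,330),4);snap("side","s7",(180,380,120,320),3)
E
```

```text
0.066 False 16.8667 -4.405222745651975 [ 5.3933  1.4179 -4.1329] 0.06546091573611051
0.07 False 17.1167 -3.6098377636717394 [ 4.3018  0.7031 -3.7516] 0.06995381613990462
0.072 False 17.3667 -7.119047702905477 [ 6.4384  2.682  -6.5241] 0.0709975984919681
0.074 False 17.6167 -15.818429498456279 [ 10.0288   7.0539 -13.9248] 0.071283911245451
0.076 False 17.8667 -23.944663029957894 [ 12.2069  10.8358 -21.15  ] 0.0715106730119175
0.078 False 18.1167 -31.734936269781358 [ 15.6859  13.6163 -28.6433] 0.07172393914969227
```

View pics/t7.png

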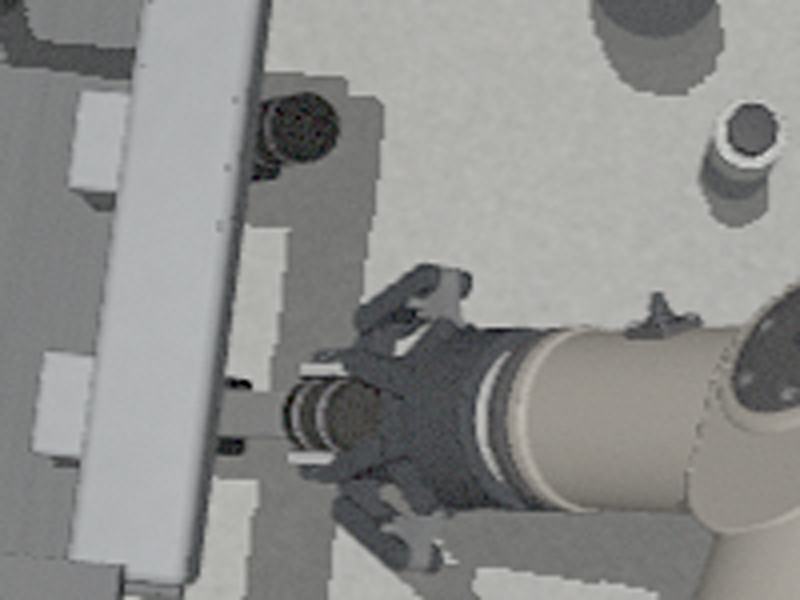

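The leg stops hard after 71 mm of travel. To tell whether that's the lock or something else, I'll push it back gently. If it has locked, it will also refuse to go in after about 6 mm.

```bash
python3 - <<'E'
from h import *
for d in (.071,.069,.067,.065,.063,.061):
  st=ctrl.move_straight(CN+LZ*(-.017+d),speed=.03)
  s=ctrl.sense();print(d,st,s["time_s"],s["wrist_force"]@LZ,(s["tool_pos"]-CN)@LZ+.017)
  if s["wrist_force"]@LZ>18: break
E
```

```text
0.071 False 18.6 -6.153518035945637 0.07065743766244051
0.069 False 18.85 -0.9590152665098317 0.06960883802540063
0.067 False 19.1 2.232318798016964 0.06775978033057961
0.065 False 19.35 2.421000465554613 0.06534382810728931
0.063 False 19.6 5.770858502016956 0.06404522044066763
0.061 False 19.85 14.991353638963355 0.063802011515894
```

Locked: it's blocked both ways, with about 6–7 mm of play. I'll release it and move to the far leg.

```bash
python3 - <<'E'
from h import *
ctrl.move_straight(CN+LZ*(-.017+.0665),speed=.03)
effector.grip(.085)
ctrl.move_straight(CN+LZ*.18,speed=.15)
ctrl.goto(CF+LZ*.15,RL[-1])
ctrl.move_straight(CF+LZ*.06,speed=.15,max_force=8)
s=ctrl.sense();print(s["time_s"],s["tool_pos"],s["wrist_force"])
snap("top","t8",(180,380,130,280),4);snap("side","s8",(180,380,120,320),3)
E
```

```text
23.15 [0.6311 0.015  0.1929] [ 0.3839  0.1607 -0.0069]
```

View pics/t8.png

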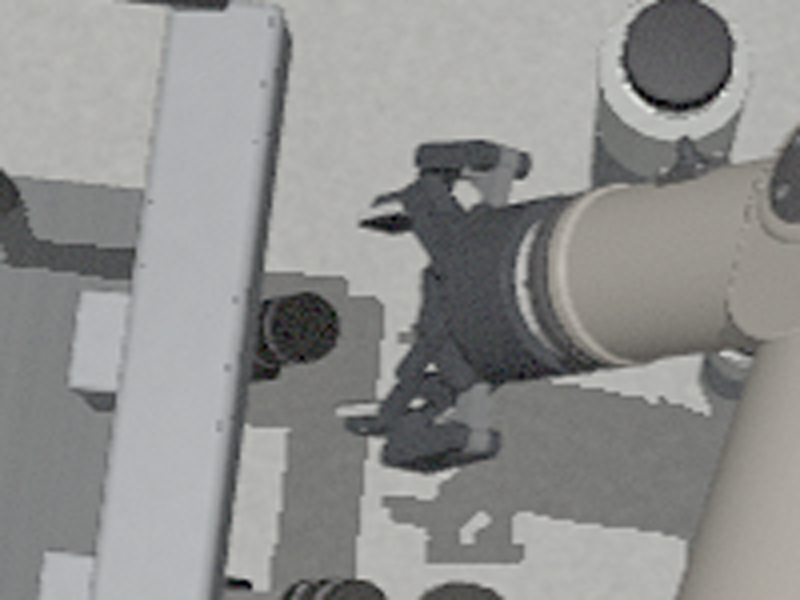

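View pics/s8.png

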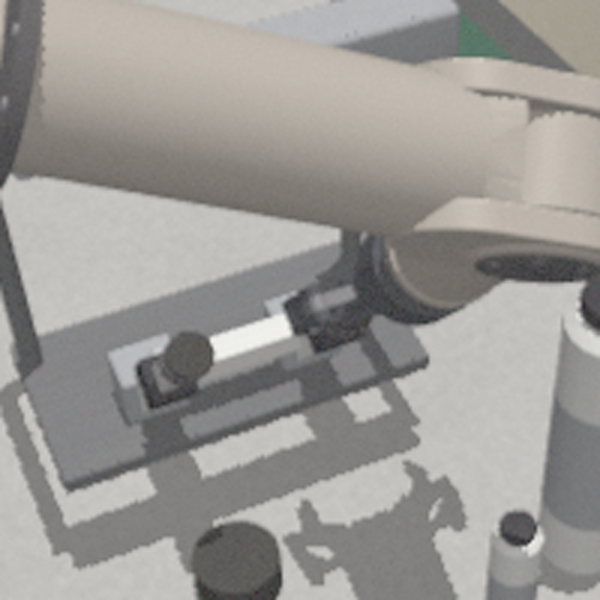

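```bash
python3 - <<'E'
from h import *
print(ctrl.move_straight(CF-LZ*.015,speed=.1,max_force=8))
s=ctrl.sense();print(s["time_s"],s["tool_pos"],s["wrist_force"])
effector.grip(.0,grip_force=70)
s=ctrl.sense();print(s["time_s"],s["opening"],s["wrist_force"],s["tool_pos"])
if .025<s["opening"]<.045:
  for d in (.04,.05,.056,.060,.064,.068,.070,.072,.074,.076,.078,.080,.082):
    ctrl.move_straight(CF+LZ*(-.015+d),speed=.05)
    s=ctrl.sense();f=s["wrist_force"]@LZ;print(d,round(s["time_s"],2),f,s["wrist_force"],(s["tool_pos"]-CF)@LZ+.015)
    if f<-20: break
E
```

```text
False
24.15 [0.6352 0.0614 0.1332] [ 0.2245  0.1902 -0.078 ]
24.675 0.032864772347158185 [ 1.9579 -0.7491  0.9972] [0.6357 0.0616 0.1334]
0.04 25.62 -6.773847856582071 [ 5.6108  3.0564 -5.8489] 0.03829258228252046
0.05 25.98 -5.029378946262603 [ 5.3094  1.6402 -4.7574] 0.048705052795706305
0.056 26.24 -4.048714064842175 [ 4.1312  1.4266 -3.7564] 0.0545423368073155
0.06 26.49 -5.5182674579464015 [ 5.2283  1.6144 -5.4032] 0.05829860138945596
0.064 26.74 -5.969702006122109 [ 4.8524  2.4051 -5.3851] 0.06216806089653498
0.068 26.99 -6.564485453431503 [ 5.9626  2.272  -6.1708] 0.06614956080685933
0.07 27.24 -7.045024369102683 [ 5.1329  3.0847 -6.2022] 0.06782239348589361
0.072 27.49 -7.416068924735372 [ 4.8493  3.6336 -6.2644] 0.06976230858295993
0.074 27.74 -3.113598593740305 [ 4.6676 -1.1805 -4.5643] 0.07209920791304089
0.076 27.99 -5.306283797723628 [ 5.1026  1.8715 -4.9423] 0.07493001891369738
0.078 28.24 -3.868695768710588 [ 5.3104  1.1605 -3.6578] 0.07714299950588704
0.08 28.49 -5.416547875639339 [ 4.9727  2.6951 -4.4495] 0.07903451254975893
0.082 28.74 -10.440946453961116 [ 6.2276  4.7069 -9.1771] 0.0793640937365245
```

```bash
python3 - <<'E'
from h import *
for d in (.084,.086,.079,.077,.075,.073,.071,.069,.067):
  ctrl.move_straight(CF+LZ*(-.015+d),speed=.04)
  s=ctrl.sense();f=s["wrist_force"]@LZ;print(d,round(s["time_s"],2),f,(s["tool_pos"]-CF)@LZ+.015)
  if f>12: break
E
```

```text
0.084 28.99 -16.313169115281205 0.07954244918348408
0.086 29.24 -21.323494384627885 0.07970204190106857
0.079 29.57 -5.372613716736486 0.0782958234808469
0.077 29.82 -0.5028518116453571 0.07763753459740431
0.075 30.07 1.7963192687277625 0.0759919265232393
0.073 30.32 2.2436684024270375 0.07354798986515806
0.071 30.57 5.259502824360722 0.07237686120919133
0.069 30.82 10.892000496081788 0.07216004506991892
0.067 31.07 17.39500287727067 0.07198052768671409
```

Blocked both ways again (72.2 and 79.4 mm), so the far leg is locked too. I'll centre it in its play, release, back off and look.

```bash
python3 - <<'E'
from h import *
ctrl.move_straight(CF+LZ*(-.015+.0755),speed=.03)
effector.grip(.085)
ctrl.move_straight(CF+LZ*.19,speed=.15)
p=ctrl.sense()["tool_pos"]; print(p)
q=ctrl.sense()["joint_positions"]; q2=np.array([28,-2.5,0,75.4,0,107,13.5])
ctrl.goto(np.array([.40,-.18,.42]),RL[-1])
ctrl.movej([75,-2.5,0,75.4,0,107,13.5])
s=ctrl.sense();print(s["time_s"],s["tool_pos"],s["wrist_force"])
snap("top","t9");snap("side","s9");
snap("side","s9c",(180,330,200,300),5);snap("top","t9c",(130,330,180,330),4)
E
```

```text
[ 0.6237 -0.0627  0.2936]
35.55 [ 0.083  -0.3707  0.4796] [-0.4322 -0.1972  0.1398]
```

View pics/t9.png

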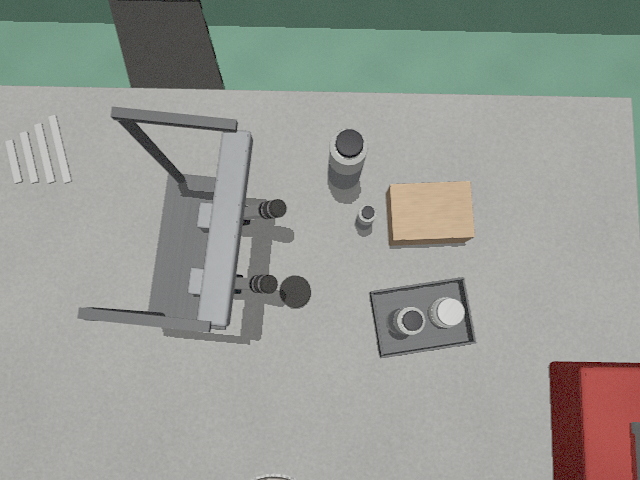

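View pics/s9.png

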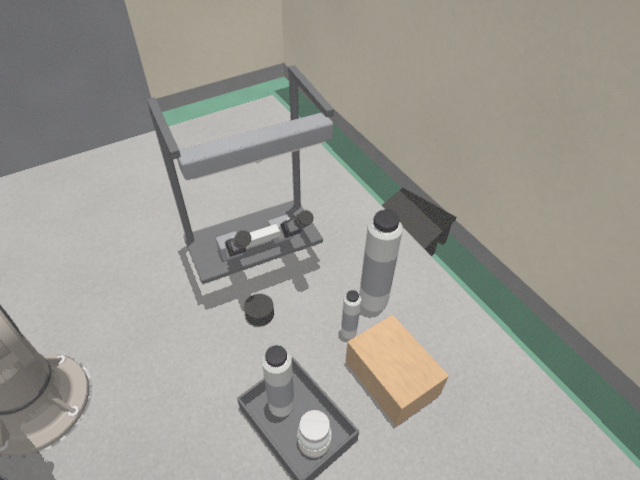

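View pics/s9c.png

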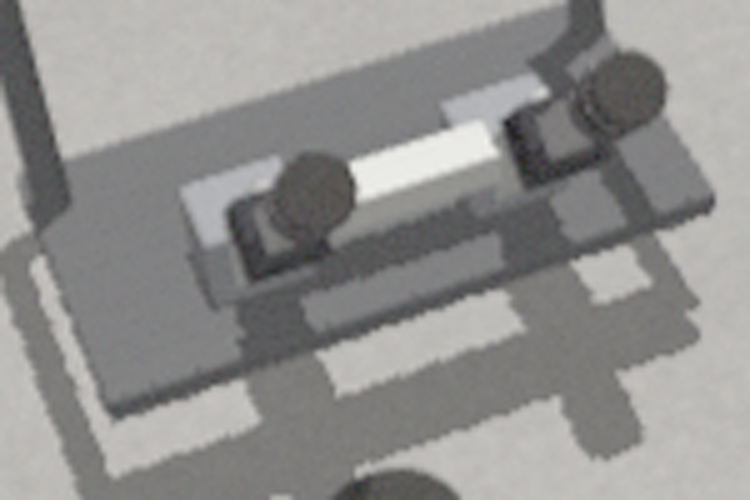

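```bash
python3 - <<'E'
from fit import *
p=f.x
from scipy.optimize import least_squares as L
for n,y,ps,pt in(("near",.07,(242.8,239),(265.5,284)),("far",-.07,(304.4,218.6),(277.5,208.3))):
    g=L(lambda s:np.r_[proj("side",leg(p,y,s[0]))-ps,proj("top",leg(p,y,s[0]))-pt],[.24])
    print(n,g.x-.175,g.fun)
print("can cap",tri((276.5,355),(412,320.5)),"target",(.428,-.2575),"foot side",plane("side",280,405,.005))
print("pad",plane("top",295.5,292,.036),"jar",plane("top",449,312,.085))
E
```

```text
near [0.0588] [-1.679  -0.1689  0.3105 -0.4679]
far [0.0682] [-0.2831 -1.1839 -0.3104 -0.6941]
can cap (array([ 0.4298, -0.2566,  0.2043]), np.float64(0.004835748802325092)) target (0.428, -0.2575) foot side [ 0.428 -0.257  0.005]
pad [ 0.4847 -0.037   0.036 ] jar [ 0.4466 -0.3506  0.085 ]
```

View pics/t9c.png

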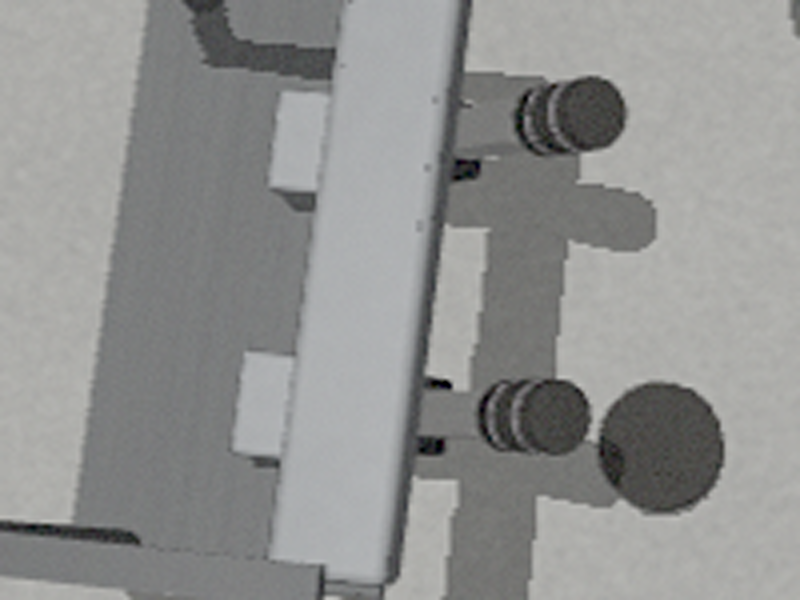

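```bash
python3 - <<'E'
from h import *
s=ctrl.sense();print(s["time_s"],s["wrist_force"],s["opening"])
print(ctrl.finish_job())
E
```

```text
35.75 [-0.231  -0.5562 -0.8232] 0.08494195395611345
the job is handed in; nothing more can be done
None
```

I drew both legs out until they locked and put the middle-sized can upright in the empty half of the tray. I then let go of everything and handed in at about 36 s; no verdict was reported.

**Legs:** each was blocked both ways when I pulled and then gently pushed it back. The near leg stopped at 63.8 and 71.5 mm of hand travel, and the far leg at 72.2 and 79.4 mm. That is about 7 mm of play on each, which fits the 6 mm lock window plus finger give. I left each near the middle of its play.

**Can, pad, jar and lamp:** the can is within 2 mm of where I aimed, and it looked upright with its cap at z = 0.204 m. The pad and jar look unmoved in the final picture, though I compared them by eye rather than measuring them again. I saw no sign of touching the lamp.

**What disagreed:**
- **Leg extension:** the last picture check gave only 59 mm (near) and 68 mm (far), below the force tests. For the near leg I had picked a foot pixel about 2.5 px short, and correcting it gives roughly 66 mm by hand estimate. The same fit read the far leg at -4.6 mm before the pull, so it reads a few mm low. I trusted the force tests.
- **Lock buttons:** neither camera could see them, so the locking rests on the push and pull tests alone.

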